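# Find the loose press bolt and hold its cap open

### The job

I want to tighten the loose bolt on the book press. First lay the blue-handled spanner flat on the pale strip of the tool mat, along the strip and pointing the same way as the red one beside it, and let go of it; then tap the three bolt heads from above, lightly, one after another until you find the loose one, which drops when tapped, and after that lift that bolt's yellow cap (it has a black grip) at least half-way up, leaving the caps of bolts that have not dropped shut. Finish while still holding this cap open and still (do not put it down or let go), and leave the red spanner, jar, brass weight and book where they are.

Things in the scene. Friction and masses are not known exactly. Their poses are not given: they have to be found in the camera images.
- press: Blue and grey bed of a book press, fixed, 84 x 300 mm, 60 mm high without bolts and caps. Origin: centre of its underside, on the bench; x axis away from the robot (some yaw), y along the row of bolts, z up. Bolts 1, 2, 3 stand at x 0, y -90, 0, +90 mm, the cap hinges at x -37 mm. One bolt is loose; which one varies from run to run and cannot be seen beforehand.
- bolt1: Steel hexagonal bolt head 1, 25 mm over its corners, 10 mm high, upright, standing through the 38 x 36 mm window of cap 1. Origin: centre of the head's top face, 80 mm above the bench at the start, 13.5 mm above the shut cap's upper face. A tight bolt does not give. The loose one slides 8 mm straight down under about 2.5 N, then meets a stop, and stays down.
- bolt2: Steel hexagonal bolt head 2, 25 mm over its corners, 10 mm high, upright, standing through the 38 x 36 mm window of cap 2. Origin: centre of the head's top face, 80 mm above the bench at the start, 13.5 mm above the shut cap's upper face. A tight bolt does not give. The loose one slides 8 mm straight down under about 2.5 N, then meets a stop, and stays down.
- bolt3: Steel hexagonal bolt head 3, 25 mm over its corners, 10 mm high, upright, standing through the 38 x 36 mm window of cap 3. Origin: centre of the head's top face, 80 mm above the bench at the start, 13.5 mm above the shut cap's upper face. A tight bolt does not give. The loose one slides 8 mm straight down under about 2.5 N, then meets a stop, and stays down.
- cap1: Yellow hinged cap 1 round bolt 1: plate 70 x 56 x 6 mm, 220 g. Origin: on the hinge line at mid-width, at the edge nearer the robot, 63.5 mm above the bench; x axis from hinge to black grip (away from the robot when shut), y along the hinge, z up when shut. Its far end lifts and swings back towards the robot, at most 1.4 rad (half-way: 0.7). No spring: it falls shut unless held.
- cap2: Yellow hinged cap 2 round bolt 2: plate 70 x 56 x 6 mm, 220 g. Origin: on the hinge line at mid-width, at the edge nearer the robot, 63.5 mm above the bench; x axis from hinge to black grip (away from the robot when shut), y along the hinge, z up when shut. Its far end lifts and swings back towards the robot, at most 1.4 rad (half-way: 0.7). No spring: it falls shut unless held.
- cap3: Yellow hinged cap 3 round bolt 3: plate 70 x 56 x 6 mm, 220 g. Origin: on the hinge line at mid-width, at the edge nearer the robot, 63.5 mm above the bench; x axis from hinge to black grip (away from the robot when shut), y along the hinge, z up when shut. Its far end lifts and swings back towards the robot, at most 1.4 rad (half-way: 0.7). No spring: it falls shut unless held.
- grip1 (a point): Centre of the black grip block of cap 1: 18 (cap x) x 24 (cap y, the width to pinch) x 20 mm high, at x 94, z 4 mm from the cap's origin, 67.5 mm above the bench when shut. It overhangs the press's far side: the wall ends 22 mm, a 12 mm high foot 15 mm nearer the robot than its centre; below is free space. A 14 mm wide stem joins it to the cap.
- grip2 (a point): Centre of the black grip block of cap 2: 18 (cap x) x 24 (cap y, the width to pinch) x 20 mm high, at x 94, z 4 mm from the cap's origin, 67.5 mm above the bench when shut. It overhangs the press's far side: the wall ends 22 mm, a 12 mm high foot 15 mm nearer the robot than its centre; below is free space. A 14 mm wide stem joins it to the cap.
- grip3 (a point): Centre of the black grip block of cap 3: 18 (cap x) x 24 (cap y, the width to pinch) x 20 mm high, at x 94, z 4 mm from the cap's origin, 67.5 mm above the bench when shut. It overhangs the press's far side: the wall ends 22 mm, a 12 mm high foot 15 mm nearer the robot than its centre; below is free space. A 14 mm wide stem joins it to the cap.
- spanner: Open-ended spanner with a blue handle, lying flat on the bench, 179 mm long, about 140 g. Origin: on its underside, between handle and jaw; x axis points to the jaw. Handle: box 100 x 20 x 18 mm high, from x -85 to +15 mm; steel shank 12 mm wide and 8 mm thick from there to the jaw at x +55 to +94 mm (28 mm wide). It balances near x +10 mm.
- spanner_jaw (a point): Tip of the blue spanner's jaw, 90 mm along its x axis from its origin.
- mat: Black rubber tool mat, 230 (x) x 170 (y) x 4 mm, fixed on the bench. Origin: centre of its underside; the pale strip for the blue spanner is 200 x 60 mm, along x, centred at y -42 mm in the mat's frame. The jaws must point to the mat's +x, as those of the red spanner do.
- red_spanner: Same spanner with a red handle, lying on the mat along x at about y +42 mm, jaw to +x. Leave it.
- jar: White paste jar with green lid, 66 mm diameter, 75 mm high, origin at the centre of its underside. Leave it.
- weight: Brass weight with a knob, 56 mm diameter, 62 mm high, origin at the centre of its underside. Leave it.
- book: Red book lying flat, 110 x 150 x 24 mm, origin at the centre of its underside. Leave it.
Not all that is in view belongs to the job. There is more than one size of the spanner; the job needs the larger.

How it is judged:
By the outcome, as a careful person would: the job done as asked, in the order asked, and still so for the second after the job is handed in, while the arm keeps its last pose, push and grip.
It also fails if it takes over 54 s, if anything falls off the work surface, if the arm or the gripper's body presses on something with over 40 N, if the wrist force passes 120 N, or if a joint passes its speed limit or range.

### The arm

A 6-joint arm with a two-finger parallel gripper is mounted at the origin on the work surface. World frame = base frame: x ahead of the robot, y to its left, z up, the work surface at z = 0. Lengths are in mm, angles in rad, forces in N, time in s.
With the tool pointing down it reaches from about 400 to 925 mm from the base axis. Payload 3.4 kg.
Tool frame: the origin (TCP) lies on the centre line of the jaws, within the pads' length; the fingertips stand 19 mm ahead of it and the grasp point (between the pads) is the TCP; z points along the fingers, y is the direction in which the jaws open and shut (so a half turn about z gives the same grasp; the last joint's range is limited). The gripper opens to 85 mm and grips with 20 to 120 N. Pads are 22 mm wide; open, the fingers measure 114 mm over their backs; the gripper's body (76 mm by 85 mm) begins 54 mm behind the grasp point. The pads swing forward as they close: fully open they stand 13 mm farther back than shut.
Start: joints at [1.125, 0.307, 1.506, -0, 1.328, -0.073], TCP at [209.452, 535.5, 218.605] pointing down, gripper open.
Joint ranges: [-3.12, 3.12], [-1.05, 2.28], [0.14, 2.33], [-1.42, 4.57], [0.1, 2.73], [-2.68, 2.68]. Speed limits (rad/s): [2.57, 2.57, 3.14, 3.14, 3.14, 3.14].

### API

Orientations are given as a 3x3 rotation matrix whose columns are the frame's x, y, z axes.
In Python, from station import * gives the robot as it stands.
- The arm moves only by the tool carry_out, never from a script. Its argument "targets" is text: rows parted by semicolons, each of 4 numbers parted by spaces: the shift along the tool's x, y, z in m, then the turn about the tool's z in degrees. In form: dx dy dz roll; .... A call has exactly 5 rows; each row is the pose to reach, as a shift and turn from the pose commanded when the call began, along the tool's axes at that moment; what a row does not reach only later rows make up. A row lasts 1/10 s, in which the tool goes at most 50 mm and 8.59 degrees, less where a joint would pass 70% of its speed; a pose out of reach is approached as far as the arm can. A call with a gripper value outside its range is refused whole. "jaw" is the opening, from 0 (shut) to 1 (fully open), set as the call begins (left out, the last holds). The fingers move at their own pace and stop on an object; "newtons" is the grip in N (left out, the last holds). Time passes only in rows, so rows that repeat a pose let the fingers close, or fill a call up. It gives the time, the measured TCP pose, the force and the opening at its end, in the units of the state.
- observe(): the state, without advancing time (a new reading comes with each control period).
- capture(name): name is "scene" or "top"; returns a dict with "pixels" (420x560x3 uint8, blue, green, red), "depth" (420x560 float32, mm along the optical axis (not along the pixel's ray), 0 where there is no reading), "fx", "fy", "cx", "cy" (pixels), "world_to_cam" (4x4, takes a point from world to camera coordinates). Camera axes: x right, y up, looking along -z (the intrinsics and any distortion apply to the point x, -y, -z); pixel columns grow to the right and rows downward; lengths in mm; the calibration is good to about 2 mm. A picture is of the moment at which its call begins.
- finish_job(): hands the job in, once; it reports no verdict.
The state is a dict: "t": time; "joint_positions": joint angles; "dq": joint speeds; "effort": joint torques, N m; "tcp_pos": TCP position; "orientation": TCP orientation; "force": force on the tool from outside, world axes, zero at the start; "ft_torque": the same for the moment, N m; "opening": finger opening in mm.
Only numpy, scipy, OpenCV 4.12 (cv2) and the standard library are available. Lean on these libraries where they do the work, as an engineer would, in place of code of your own. Each camera call takes 0.05 s, during which the arm holds its last target. There are 200 camera calls.

## Working session

There is one attempt and no reset: what is moved stays moved. The work goes in short steps, Python scripts to look and compute and a tool call to move; the robot and the scene stay as the last step left them, time stands still between calls to the robot, and variables do not carry over. Pictures are saved under pics/ and viewed, about 8 in all and at most 12, crops included, and the job is handed in when it is done.

Besides the shell and the picture viewer there is one more tool, called after "Emit:" as name(argument=value, ...) on one line, values as JSON. carry_out: Moves the arm, as the interface text tells. Its arguments: {"type":"object","properties":{"targets":{"type":"string"},"jaw":{"type":"number"},"newtons":{"type":"number"}},"required":["targets"]}

```bash
mkdir -p pics; ls; python3 - <<'E'
from station import *
import cv2,numpy as np
print(observe())
for n in("scene","top"):
    c=capture(n); cv2.imwrite(f"pics/{n}0.png",c["pixels"]); np.savez(f"{n}0.npz",**c)
    print(n,c["fx"],c["fy"],c["cx"],c["cy"],c.keys()); print(np.round(c["world_to_cam"],4))
E
```

```text
pics
{'t': 0.0, 'joint_positions': array([ 1.12450452e+00,  3.07574244e-01,  1.50768949e+00, -3.21113879e-05,
        1.32837338e+00, -7.34930471e-02]), 'dq': array([-1.89561779e-03, -1.17780836e-03, -9.65987229e-04,  6.52081435e-05,
       -8.26159684e-05,  4.52037554e-04]), 'effort': array([ 2.67925352e-04, -4.57560074e+01, -2.51918453e+01,  2.12495597e-04,
        1.35477688e-02, -9.26927527e-06]), 'tcp_pos': array([209.14514829, 534.83697153, 217.67426684]), 'orientation': array([[-9.31314388e-01,  3.64215295e-01, -8.54315908e-04],
       [ 3.64216277e-01,  9.31312543e-01, -1.85766375e-03],
       [ 1.19045569e-04, -2.04122474e-03, -9.99997910e-01]]), 'force': array([-0.00706404,  0.36060281, -0.41198143]), 'ft_torque': array([-0.00644996, -0.07375479,  0.00654723]), 'opening': 85.24213567454977}
scene 522.6662857390046 522.6662857390046 280.6225239655727 210.21433146649835 dict_keys(['pixels', 'depth', 'fx', 'fy', 'cx', 'cy', 'world_to_cam'])
[[ 4.8400000e-01  8.7490000e-01  1.5100000e-02 -2.5349240e+02]
 [-6.1070000e-01  3.2540000e-01  7.2190000e-01  3.2742470e+02]
 [ 6.2670000e-01 -3.5870000e-01  6.9190000e-01 -1.6641692e+03]
 [ 0.0000000e+00  0.0000000e+00  0.0000000e+00  1.0000000e+00]]
top 512.1645524545409 512.1645524545409 284.4359935317254 208.37577738816844 dict_keys(['pixels', 'depth', 'fx', 'fy', 'cx', 'cy', 'world_to_cam'])
[[ 2.7400000e-02 -9.9960000e-01  3.4000000e-03 -6.8542100e+01]
 [ 9.9430000e-01  2.7600000e-02  1.0250000e-01 -6.3523000e+02]
 [-1.0260000e-01  6.0000000e-04  9.9470000e-01 -1.2266959e+03]
 [ 0.0000000e+00  0.0000000e+00  0.0000000e+00  1.0000000e+00]]
```

View pics/top0.png

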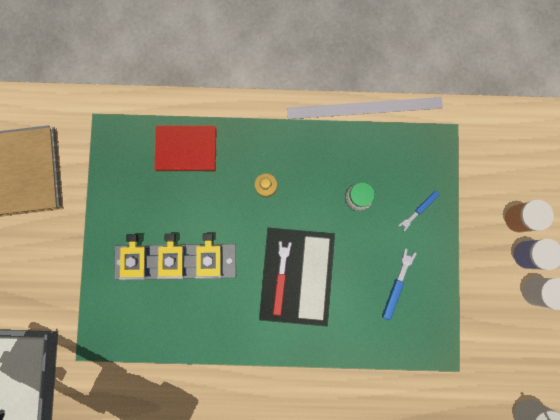

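View pics/scene0.png

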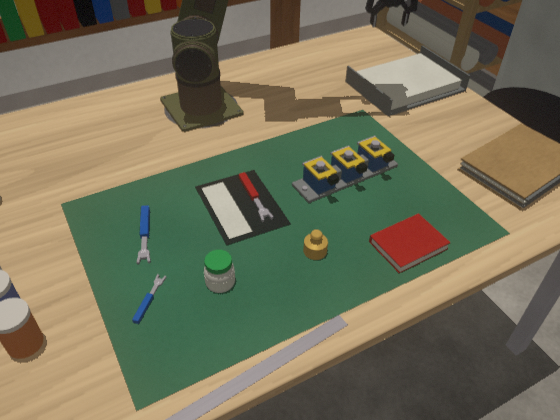

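Top view: the two blue-handled spanners are at about (400,285), the larger, and (420,210), the smaller. The larger fits. The mat is at (297,277) with its strip at (314,278), the red spanner is at (282,278) with its jaw up (+x), and the press is at (175,261). I'll measure next and make a confirming crop.

```bash
cat > h.py <<'E'
import numpy as np,cv2
def load(n): return dict(np.load(n))
def cloud(c):
    d=c["depth"]; v,u=np.mgrid[:d.shape[0],:d.shape[1]]
    P=np.stack([(u-c["cx"])/c["fx"]*d,-(v-c["cy"])/c["fy"]*d,-d],-1)
    T=np.linalg.inv(c["world_to_cam"]); W=P@T[:3,:3].T+T[:3,3]; W[d<=0]=np.nan; return W
def masks(c):
    h=cv2.cvtColor(c["pixels"],cv2.COLOR_BGR2HSV).astype(int); H,S,V=h[...,0],h[...,1],h[...,2]
    return dict(blue=(H>95)&(H<125)&(S>120)&(V>60),yellow=(H>20)&(H<32)&(S>150)&(V>110),red=((H<8)|(H>172))&(S>150)&(V>60),pale=(S<60)&(V>150))
def blobs(m,amin):
    n,l,s,ce=cv2.connectedComponentsWithStats(m.astype(np.uint8))
    return [(l==i,s[i,4],ce[i]) for i in range(1,n) if s[i,4]>=amin]
def ray(c,u,v):
    T=np.linalg.inv(c["world_to_cam"]); d=T[:3,:3]@np.array([(u-c["cx"])/c["fx"],-(v-c["cy"])/c["fy"],-1.]); return T[:3,3],d
def atz(c,u,v,z):
    o,d=ray(c,u,v); return o+d*(z-o[2])/d[2]
def tri(a,pa,b,pb):
    (o1,d1),(o2,d2)=ray(a,*pa),ray(b,*pb); s=np.linalg.lstsq(np.c_[d1,-d2],o2-o1,rcond=None)[0]
    p,q=o1+s[0]*d1,o2+s[1]*d2; return (p+q)/2,np.linalg.norm(p-q)
E
python3 - <<'E'
from h import *
np.set_printoptions(precision=1,suppress=True)
for n in("top","scene"):
    c=load(n+"0.npz"); W=cloud(c)
    for k,m in masks(c).items():
        for b,a,ce in blobs(m,60 if k!="pale" else 300):
            P=W[b]; P=P[~np.isnan(P[:,0])]
            if len(P)<20: continue
            q=np.median(P,0)
            if not(200<q[0]<1000 and abs(q[1])<560 and -20<q[2]<150): continue
            r=cv2.minAreaRect(P[:,:2].astype(np.float32))
            U=np.linalg.svd(P[:,:2]-P[:,:2].mean(0),full_matrices=False)[2][0]
            print(n,k,a,ce,"med",q,"ctr",np.array(r[0]),"size",np.array(r[1]),"axis deg %.1f"%(np.degrees(np.arctan2(U[1],U[0]))),"z",np.percentile(P[:,2],[5,95]))
t=load("top0.npz");s=load("scene0.npz")
a=cv2.resize(t["pixels"][180:330,370:470],None,fx=4,fy=4,interpolation=2);b=cv2.resize(s["pixels"][190:340,110:210],None,fx=4,fy=4,interpolation=2)
cv2.imwrite("pics/crop.png",np.hstack([a,b])[:600])
E
```

```text
top blue 177 [427.1 201.9] med [ 665.  -407.7   12.4] ctr [ 666.5 -409.4] size [14.1 72.6] axis deg 135.9 z [ 5.2 17. ]
top blue 370 [392.7 299.6] med [ 421.9 -322.2   17.4] ctr [ 421.6 -322.4] size [21.6 98.2] axis deg 159.9 z [ 9.1 21.6]
top yellow 465 [132.1 259.9] med [501.4 306.3  66.8] ctr [504.4 307.1] size [81.5 57.2] axis deg -179.9 z [62.5 70.7]
top yellow 445 [170.  259.8] med [504.7 217.   66.9] ctr [507.9 216.5] size [80.7 53.2] axis deg -177.6 z [63.  70.5]
top yellow 421 [208.  259.1] med [508.6 127.6  66.7] ctr [512.3 126.9] size [80.5 53.3] axis deg -177.4 z [63.  70.3]
top red 2646 [184.9 147.6] med [783.8 202.4  24.5] ctr [784.1 203.6] size [111.8 150. ] axis deg -88.0 z [20.2 28.7]
top pale 1879 [364.1 107.5] med [ 906.5 -248.2    2.1] ctr [ 906.1 -251. ] size [ 36.1 402.8] axis deg -84.3 z [-2.3  6.6]
top pale 1969 [313.6 278. ] med [ 468.3 -128.2    4.5] ctr [ 469.4 -128.3] size [ 60.1 199.8] axis deg 176.5 z [0.2 8.8]
scene blue 270 [144.2 220.9] med [ 425.9 -325.1   17.4] ctr [ 411.3 -320.5] size [ 20.2 122.9] axis deg -19.4 z [10.7 20.7]
scene blue 256 [142.4
[... 243 characters left out ...]
.1 157.7] med [506.3 212.   66.8] ctr [487.8 249.4] size [ 84.7 141.3] axis deg -4.9 z [61.9 69.6]
scene yellow 250 [320.2 168.7] med [510.2 122.8  66.7] ctr [487.9 155.5] size [ 80.1 146.1] axis deg -8.3 z [62.9 69.4]
scene red 232 [248.2 185.4] med [430.7 -46.4  21.5] ctr [423.  -40.9] size [ 28.8 108.8] axis deg -5.4 z [12.6 25.1]
scene red 2233 [409.3 239.5] med [784.7 200.6  24. ] ctr [778.9 213. ] size [123.1 175.3] axis deg -89.2 z [20.9 26.8]
scene pale 1301 [226.3 210.1] med [ 473.6 -128.3    4.6] ctr [ 466.8 -127.6] size [ 61.7 206. ] axis deg -3.5 z [1.6 7.7]
scene pale 2773 [257.6 371.2] med [ 904.7 -263.9    1.6] ctr [ 903.  -248.2] size [ 33.8 399.9] axis deg 95.5 z [-1.2  4.4]
```

View pics/crop.png

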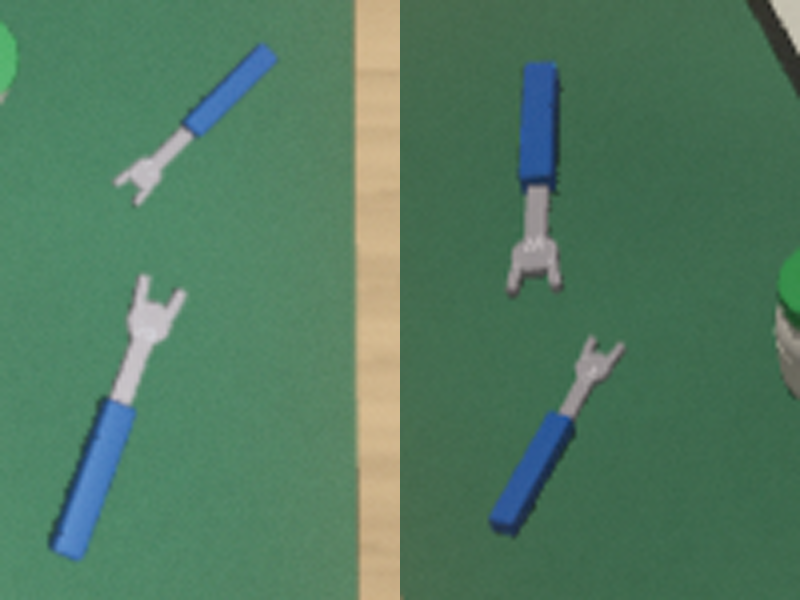

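The crop confirms it: top (95,480), handle about 98×21 mm, is the larger spanner. The other one's handle is only 72×14 mm. The handle centre is (422,-322) with axis -20°, and the strip centre is (469,-128) with axis -3.5°. Next I'll write a move calculator and start moving.

```bash
cat > go.py <<'E'
import sys,numpy as np
from station import observe
# usage: go.py x y z yaw_of_tool_y_deg ... (several waypoints), prints tool-axis shifts in m and roll
o=observe(); R=o["orientation"]; p=o["tcp_pos"]; yw=np.degrees(np.arctan2(R[1,1],R[0,1]))
print("t %.2f"%o["t"],"tcp",np.round(p,1),"yaw_y %.1f"%yw,"F",np.round(o["force"],2),"open %.1f"%o["opening"],"q",np.round(o["joint_positions"],2))
a=list(map(float,sys.argv[1:]))
for i in range(0,len(a),4):
    d=R.T@(np.array(a[i:i+3])-p)/1000
    print(np.round(d,4),"roll %.1f"%(yw-a[i+3]),"dist %.0f"%(1000*np.linalg.norm(d)))
E
python3 go.py 480 100 218 69.9  454.5 -334.4 140 69.9
```

```text
t 0.10 tcp [209.2 534.9 217.8] yaw_y 68.6 F [ 0.57 -0.14  0.42] open 85.1 q [ 1.12  0.31  1.51 -0.    1.33 -0.07]
[-4.106e-01 -3.064e-01  3.000e-04] roll -1.3 dist 512
[-0.5451 -0.7201  0.079 ] roll -1.3 dist 907
```

Emit:
carry_out(targets="-0.04 -0.03 0 -1.3; -0.08 -0.06 0 -1.3; -0.12 -0.09 0 -1.3; -0.16 -0.12 0 -1.3; -0.2 -0.15 0 -1.3", jaw=0.6)

```text
t: 0.6
tcp_pos: [341.4, 321.1, 218.3]
orientation: [[-0.94, 0.342, -0.0], [0.342, 0.94, -0.0], [0.0, -0.001, -1.0]]
force: [0.3, 0.3, -0.1]
opening: 51.4
```

Emit:
carry_out(targets="-0.04 -0.03 0 0; -0.08 -0.06 0 0; -0.12 -0.09 0 0; -0.16 -0.12 0 0; -0.2 -0.15 0 0")

```text
t: 1.1
tcp_pos: [477.9, 111.5, 218.4]
orientation: [[-0.939, 0.343, -0.0], [0.343, 0.939, 0.0], [0.0, -0.0, -1.0]]
force: [0.0, 0.3, -0.4]
opening: 51.4
```

```bash
python3 go.py 454.5 -334.4 140 69.9
```

```text
t 1.10 tcp [477.9 111.5 218.4] yaw_y 69.9 F [ 0.02  0.33 -0.35] open 51.4 q [ 0.14  0.19  1.67  0.    1.28 -1.08]
[-0.131  -0.4269  0.0784] roll 0.0 dist 453
```

Emit:
carry_out(targets="-0.014 -0.045 0.008 0; -0.028 -0.09 0.016 0; -0.042 -0.135 0.024 0; -0.056 -0.18 0.032 0; -0.07 -0.225 0.04 0")

```text
t: 1.6
tcp_pos: [465.4, -123.7, 178.1]
orientation: [[-0.939, 0.343, -0.0], [0.343, 0.939, 0.0], [0.0, 0.0, -1.0]]
force: [0.5, -0.4, -0.3]
opening: 51.1
```

Emit:
carry_out(targets="-0.014 -0.045 0.008 0; -0.028 -0.09 0.016 0; -0.042 -0.135 0.024 0; -0.056 -0.18 0.032 0; -0.06 -0.2 0.039 0")

```text
t: 2.1
tcp_pos: [453.8, -334.9, 138.9]
orientation: [[-0.938, 0.346, 0.001], [0.346, 0.938, -0.002], [-0.001, -0.002, -1.0]]
force: [0.8, 0.5, -0.4]
opening: 51.2
```

Emit:
carry_out(targets="0 0 0.015 0; 0 0 0.03 0; 0 0 0.04 0; 0 0 0.04 0; 0 0 0.04 0")

```text
t: 2.6
tcp_pos: [453.9, -330.1, 99.5]
orientation: [[-0.939, 0.343, -0.0], [0.343, 0.939, 0.0], [0.0, 0.0, -1.0]]
force: [0.3, -1.1, -0.1]
opening: 51.5
```

```bash
python3 go.py 454.5 -334.4 24 69.9; python3 - <<'E'
from station import *
import cv2,numpy as np
from h import *
c=capture("top"); s=capture("scene"); np.savez("top1.npz",**c); np.savez("scene1.npz",**s)
a=cv2.resize(c["pixels"][220:340,340:460],(500,500));b=cv2.resize(s["pixels"][120:280,80:200],(300,400));b=cv2.copyMakeBorder(b,0,100,0,0,0)
cv2.imwrite("pics/c1.png",np.hstack([a,b]))
E
```

```text
t 2.60 tcp [ 453.9 -330.1   99.5] yaw_y 70.0 F [ 0.27 -1.14 -0.08] open 51.5 q [-0.7   0.4   1.69 -0.    1.05 -1.93]
[-0.0021 -0.0039  0.0755] roll 0.1 dist 76
```

View pics/c1.png

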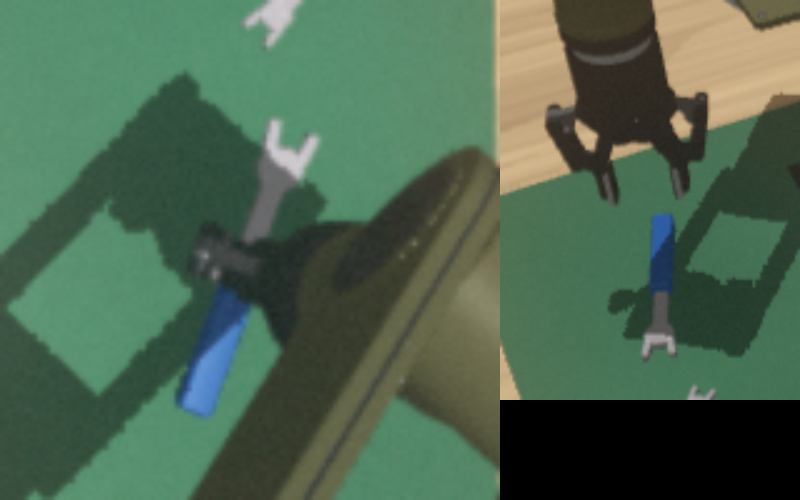

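In the top crop the gripper (220,260) is over the front of the blue handle. In the scene crop the open jaws straddle the handle's line, so I'll descend and grip.

Emit:
carry_out(targets="-0.002 -0.004 0.02 0; -0.002 -0.004 0.04 0; -0.002 -0.004 0.06 0; -0.002 -0.004 0.075 0; -0.002 -0.004 0.075 0")

```text
t: 3.2
tcp_pos: [453.6, -333.9, 23.5]
orientation: [[-0.939, 0.343, -0.002], [0.343, 0.939, 0.002], [0.003, 0.001, -1.0]]
force: [-0.3, -0.1, 0.1]
opening: 51.2
```

Emit:
carry_out(targets="0 0 0 0; 0 0 0 0; 0 0 0 0; 0 0 0 0; 0 0 0 0", jaw=0, newtons=50)

```text
t: 3.7
tcp_pos: [454.6, -335.0, 25.2]
orientation: [[-0.939, 0.343, 0.001], [0.343, 0.939, -0.001], [-0.001, -0.0, -1.0]]
force: [0.6, -0.4, -0.7]
opening: -0.1
```

```bash
python3 go.py 454.5 -334.4 80 69.9 464.9 -128 80 86.5
```

```text
t 3.70 tcp [ 454.6 -335.    25.2] yaw_y 69.9 F [ 0.56 -0.39 -0.71] open -0.1 q [-0.71  0.5   1.76  0.    0.88 -1.93]
[ 0.0002  0.0005 -0.0548] roll 0.0 dist 55
[ 0.0613  0.1979 -0.055 ] roll -16.6 dist 214
```

The jaws closed fully (-0.1 mm), so the grasp missed. I'll look before moving again.

```bash
python3 - <<'E'
from station import *
import cv2,numpy as np
from h import *
c=capture("top"); s=capture("scene"); np.savez("top2.npz",**c); np.savez("scene2.npz",**s)
a=cv2.resize(c["pixels"][240:320,350:430],(500,500));b=cv2.resize(s["pixels"][180:280,100:190],(300,333));b=cv2.copyMakeBorder(b,0,167,0,0,0)
cv2.imwrite("pics/c2.png",np.hstack([a,b]))
np.set_printoptions(precision=1,suppress=True)
for n,k in(("top",c),("scene",s)):
  W=cloud(k)
  for b,ar,ce in blobs(masks(k)["blue"],40):
    P=W[b];P=P[~np.isnan(P[:,0])]
    if len(P)>10: print(n,ar,ce,np.median(P,0))
# project measured tcp
p=np.append(observe()["tcp_pos"],1)
for n,k in(("top",c),("scene",s)):
  q=k["world_to_cam"]@p; print(n,"tcp px",k["cx"]+k["fx"]*q[0]/-q[2],k["cy"]+k["fy"]*-q[1]/-q[2])
E
```

```text
top 174 [427.  202.1] [ 664.9 -406.9   12.9]
top 274 [390.6 304.5] [ 408.9 -317.    17.2]
scene 292 [495.5  22. ] [-328.8 1700.8 -193. ]
scene 122 [144.9 228.3] [ 454.9 -332.9   16.7]
scene 255 [142.4 307.9] [ 666.1 -409.1   12.1]
top tcp px 398.76367953878685 286.3256473539743
scene tcp px 143.38863768916903 227.51812277008938
```

View pics/c2.png

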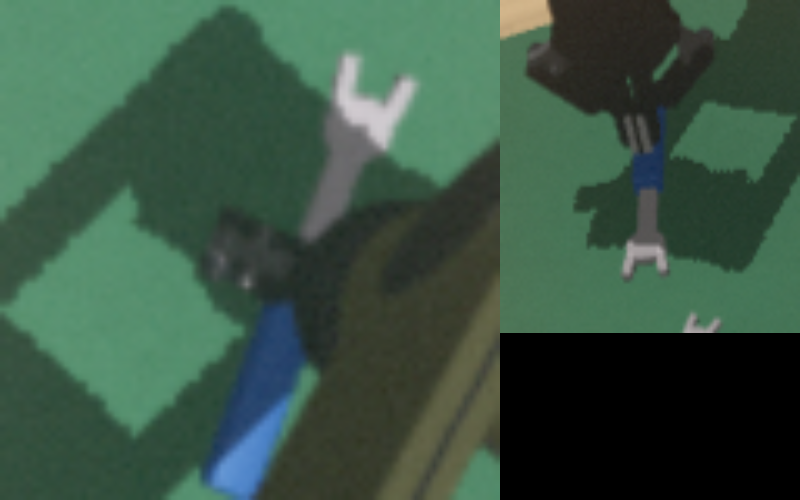

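```bash
python3 - <<'E'
from h import *
np.set_printoptions(precision=0,suppress=True,linewidth=200)
s=load("scene2.npz");W=cloud(s)
print("z");print(W[212:242,134:152:1,2]);print("y");print(W[212:242:3,134:152,1]);print("x");print(W[212:242:3,134:152,0])
E
```

```text
z
[[84. 88. 88. 87. 85. 75. 87. 85. 87. 86. 85. 85. 81. 77. 14. 85. 84. 84.]
 [84. 84. 86. 82. 82. 71. 86. 81. 84. 84. 83. 80. 74. 17. 19.  7.  1. -1.]
 [80. 80. 85. 77. 83. 77. 75. 81. 83. 84. 79. 73. 65. 17. 15.  4.  3.  3.]
 [80. 80. 78. 81. 76. 74. 75. 75. 76. 72. 71. 74. 70. 16. 17.  5. -1. -0.]
 [71. 72. 73. 72. 72. 73. 72. 73. 74. 68. 67. 71. 67. 55. 15.  2. -2.  1.]
 [ 1. 69. 66. 71. 75. 70. 72. 69. 68. 68. 67. 64. 66. 59. nan  5.  4. -1.]
 [ 0. 63. 62. 65. 68. 68. 65. 69. 63. 65. 63. 60. 61. 50. 19. -1.  1.  2.]
 [ 0. 64. 60. 61. 64. nan nan nan 64. 67. 60. 60. 58. 53. 13.  2.  2. -0.]
 [ 1. 57. 57. 58. 61. 59. 61. 59. 60. 60. 52. 55. 56. 55. 16.  1.  2.  0.]
 [-2.  3. 52. 57. 58. 60. 56. 56. 57. 58. 54. 53. 52. 54. 19.  1.  1.  1.]
 [-1. -2. 53. 49. 50. 55. 56. 54. 54. 55. 52. 48. 46. 48. 17.  3. -2.  2.]
 [ 1.  2. 47. 46. 47. 52. 54. 53. 51. 53. 48. 44. 44. 18. 18. -0.  1.  3.]
 [ 0.  2. -2. 43.  1. 53. 49. 47. 46. 49. 48. 40. 17. 20. 16.  2. -1.  0.]
 [ 2.  1. -0.  4.  2. 48. 44. 43. 44. 47. 42. 38. 19. 19. nan  5.  2.  2.]
 [ 0.  0.  3. -1.  5. -2. 38. 36. 21. 20. 23. 18
[... 2498 characters left out ...]
2. 465. 464. 463. 464. 454. 422. 403. 406. 408.]
 [395. 401. 454. 460. 462. 465. 463. 463. 465. 467. 464. 464. 464. 468. 433. 415. 416. 417.]
 [407. 410. 407. 455. 412. 468. 464. 463. 463. 468. 467. 460. 438. 442. 439. 426. 424. 426.]
 [420. 420. 422. 420. 423. 423. 441. 445. 444. 444. 448. 446. 448. 448. 446. 436. 438. 435.]
 [428. 428. 429. 432. 433. 433. 450. 453. 456. 455. 453. 455. 458. 457. 455. 443. 444. 447.]
 [440. 437. 441. 444. 441. 446. 462. 464. 462. 464. 467. 463. 468. 469. 461. 452. 459. 462.]
 [449. 450. 447. 451. 452. 454. 463. 465. 465. 465. 464. 470. 468. 471. 469. 464. 465. 469.]
 [459. 458. 461. 460. 461. 466. 464. 464. 471. 475. 476. 476. 475. 471. 472. 474. 477. 475.]]
```

The visible shut fingertips end at z≈37, not the 6 expected from the reading. I'll check the same thing in the earlier picture.

```bash
python3 - <<'E'
from h import *
np.set_printoptions(precision=0,suppress=True,linewidth=200)
for n,z in(("scene1",99.5),("scene2",25.2)):
    for v in ("scene","top"):
        k=load(n.replace("scene",v)+".npz");W=cloud(k)
        m=(abs(W[...,0]-455)<45)&(abs(W[...,1]+332)<60)&(W[...,2]>24)&(W[...,2]<z+120)
        P=W[m]; print(n,v,len(P),"lowest z pct",np.percentile(P[:,2],[0.5,1,2,5]))
        if v=="scene": 
            L=P[P[:,2]<np.percentile(P[:,2],1)+25]; print(np.histogram(L[:,1],bins=np.arange(-395,-270,8)), "x",np.percentile(L[:,0],[5,50,95]))
E
```

```text
scene1 scene 1163 lowest z pct [122. 123. 126. 132.]
(array([ 0,  0,  0, 27, 33, 12,  0,  0,  0,  0, 15, 32, 20,  0,  0]), array([-395, -387, -379, -371, -363, -355, -347, -339, -331, -323, -315, -307, -299, -291, -283, -275])) x [442. 457. 475.]
scene1 top 130 lowest z pct [ 84. 119. 145. 162.]
scene2 scene 1104 lowest z pct [43. 46. 48. 57.]
(array([ 0,  0,  0,  0,  0,  9, 34, 30, 27,  4,  0,  0,  0,  0,  0]), array([-395, -387, -379, -371, -363, -355, -347, -339, -331, -323, -315, -307, -299, -291, -283, -275])) x [455. 463. 468.]
scene2 top 132 lowest z pct [ 66.  88.  90. 100.]
```

Both pictures agree: the fingers really end about 31 mm higher than the pose reading plus the stated tip length implies. x and y match. I'll apply a z correction of +31 mm (shut fingertip z ≈ reading + 12) and descend again, watching the force.

Emit:
carry_out(targets="0 0 0 0; 0 0 0 0; 0 0 0 0; 0 0 0.01 0; 0 0 0.02 0", jaw=0.55)

```text
t: 4.3
tcp_pos: [454.5, -334.9, 4.1]
orientation: [[-0.939, 0.343, 0.0], [0.343, 0.939, -0.0], [-0.001, -0.0, -1.0]]
force: [-0.7, 0.4, -0.5]
opening: 46.8
```

Emit:
carry_out(targets="0 0 0.004 0; 0 0 0.008 0; 0 0 0.012 0; 0 0 0.014 0; 0 0 0.014 0")

```text
t: 4.8
tcp_pos: [454.2, -334.7, -9.7]
orientation: [[-0.939, 0.343, -0.0], [0.343, 0.939, 0.0], [0.0, 0.0, -1.0]]
force: [-0.4, -0.0, 0.6]
opening: 46.8
```

Emit:
carry_out(targets="0 0 0 0; 0 0 0 0; 0 0 0 0; 0 0 0 0; 0 0 0 0", jaw=0, newtons=50)

```text
t: 5.3
tcp_pos: [454.7, -335.1, -8.9]
orientation: [[-0.939, 0.343, 0.001], [0.343, 0.939, -0.001], [-0.001, -0.0, -1.0]]
force: [-0.9, 0.2, 4.5]
opening: 18.8
```

Gripped at 18.8 mm. I'll lift and carry to the strip.

Emit:
carry_out(targets="0 0 -0.015 0; 0 0 -0.035 0; 0 0 -0.055 0; 0 0 -0.06 0; 0 0 -0.06 0")

```text
t: 5.8
tcp_pos: [454.7, -335.1, 51.1]
orientation: [[-0.939, 0.343, 0.001], [0.343, 0.939, -0.001], [-0.001, -0.001, -1.0]]
force: [0.1, -1.3, -1.7]
opening: 18.8
```

Emit:
carry_out(targets="0.012 0.04 0 -4; 0.024 0.08 0 -8; 0.036 0.12 0 -12; 0.048 0.16 0 -16; 0.061 0.197 0 -16.6")

```text
t: 6.3
tcp_pos: [463.6, -126.8, 49.4]
orientation: [[-0.998, 0.059, -0.002], [0.059, 0.998, 0.001], [0.002, 0.001, -1.0]]
force: [0.7, -0.1, -0.6]
opening: 18.5
```

Emit:
carry_out(targets="0 0 0.01 0; 0 0 0.02 0; 0 0 0.03 0; 0 0 0.03 0; 0 0 0.03 0")

```text
t: 6.8
tcp_pos: [464.3, -129.8, 19.8]
orientation: [[-0.998, 0.062, -0.001], [0.062, 0.998, 0.0], [0.001, 0.0, -1.0]]
force: [0.5, -0.1, -2.3]
opening: 18.9
```

```bash
python3 go.py 464.9 -128 0 86.5; python3 - <<'E'
from station import *
import cv2,numpy as np
from h import *
c=capture("top"); s=capture("scene"); np.savez("top3.npz",**c); np.savez("scene3.npz",**s)
a=cv2.resize(c["pixels"][220:340,240:360],(480,480));b=cv2.resize(s["pixels"][140:260,170:300],(320,295));b=cv2.copyMakeBorder(b,0,185,0,0,0)
cv2.imwrite("pics/c3.png",np.hstack([a,b]))
E
```

```text
t 6.80 tcp [ 464.3 -129.8   19.8] yaw_y 86.4 F [ 0.5  -0.05 -2.29] open 18.9 q [-0.36  0.43  1.94 -0.    0.77 -1.87]
[-0.0006  0.0018  0.0198] roll -0.1 dist 20
```

View pics/c3.png

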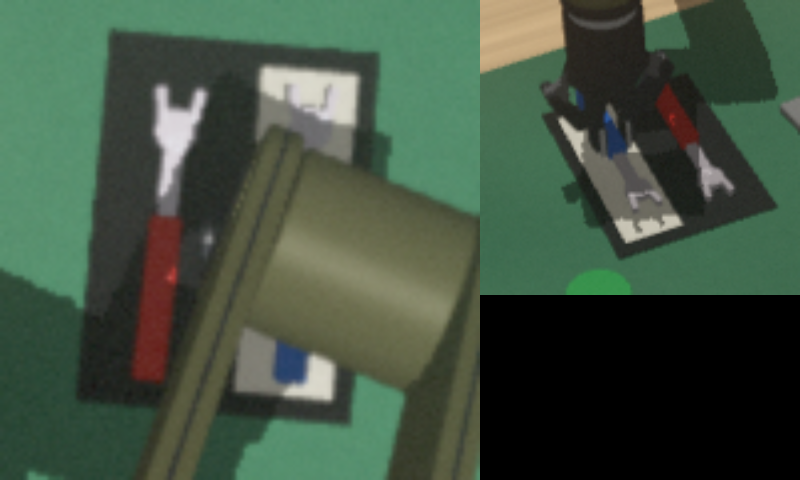

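The blue spanner is over the strip (top crop (290,250)), with its jaw up the same way as the red one. I'll lower it 24 mm and release.

Emit:
carry_out(targets="-0.001 0.002 0.008 0; -0.001 0.002 0.016 0; -0.001 0.002 0.021 0; -0.001 0.002 0.024 0; -0.001 0.002 0.024 0")

```text
t: 7.4
tcp_pos: [465.3, -126.7, -4.0]
orientation: [[-0.998, 0.06, -0.001], [0.06, 0.998, 0.0], [0.001, 0.0, -1.0]]
force: [-0.5, 0.1, -0.6]
opening: 18.7
```

Emit:
carry_out(targets="0 0 0 0; 0 0 0 0; 0 0 0 0; 0 0 0 0; 0 0 -0.005 0", jaw=0.45)

```text
t: 7.9
tcp_pos: [465.4, -126.7, 1.5]
orientation: [[-0.998, 0.06, -0.001], [0.06, 0.998, 0.0], [0.001, 0.0, -1.0]]
force: [-0.3, 0.2, 0.1]
opening: 38.3
```

Emit:
carry_out(targets="0 0 -0.02 0; 0 0 -0.05 0; 0 0 -0.08 0; 0 0 -0.11 0; 0 0 -0.14 0")

```text
t: 8.4
tcp_pos: [465.4, -126.8, 143.3]
orientation: [[-0.998, 0.06, 0.0], [0.06, 0.998, -0.0], [-0.0, -0.0, -1.0]]
force: [0.6, 0.4, -0.4]
opening: 38.8
```

```bash
python3 go.py 508.8 127 150 92.5
```

```text
t 8.40 tcp [ 465.4 -126.8  143.3] yaw_y 86.5 F [ 0.61  0.42 -0.44] open 38.8 q [-0.35  0.25  1.8   0.    1.09 -1.86]
[-0.028   0.2559 -0.0067] roll -6.0 dist 258
```

Emit:
carry_out(targets="-0.005 0.047 0 -1; -0.01 0.094 0 -2; -0.016 0.14 0 -4; -0.021 0.187 0 -5; -0.026 0.23 0 -6", jaw=0, newtons=30)

```text
t: 8.9
tcp_pos: [505.5, 103.2, 142.3]
orientation: [[-0.999, -0.045, 0.001], [-0.045, 0.999, 0.0], [-0.001, 0.0, -1.0]]
force: [0.9, 0.3, -0.2]
opening: 0.3
```

```bash
python3 - <<'E'
from station import *
from h import *
np.set_printoptions(precision=1,suppress=True)
c=capture("top"); s=capture("scene"); np.savez("top4.npz",**c); np.savez("scene4.npz",**s)
for n,k in(("top",c),("scene",s)):
  W=cloud(k)
  for col in("blue","pale"):
    for b,a,ce in blobs(masks(k)[col],50):
      P=W[b];P=P[~np.isnan(P[:,0])]
      if len(P)<20: continue
      q=np.median(P,0)
      if not(350<q[0]<600 and -400<q[1]<-80 and -20<q[2]<100): continue
      U=np.linalg.svd(P[:,:2]-P[:,:2].mean(0),full_matrices=False)[2][0]
      print(n,col,a,q,np.array(cv2.minAreaRect(P[:,:2].astype(np.float32))[0]),"deg %.1f"%np.degrees(np.arctan2(U[1],U[0])),"z",np.percentile(P[:,2],[5,95]))
a=cv2.resize(c["pixels"][225:330,255:345],(428,500))
t=load("top0.npz")["pixels"];sc=load("scene0.npz")["pixels"]
b=cv2.resize(t[220:290,105:245],(372,186),interpolation=2);d=cv2.resize(sc[125:205,285:405],(372,248),interpolation=2)
cv2.imwrite("pics/c4.png",np.hstack([a,cv2.copyMakeBorder(np.vstack([b,d]),0,66,0,0,0)]))
E
```

```text
top blue 255 [ 432.5 -123.6   21.7] [ 431.5 -123.5] deg 176.4 z [17.7 26.3]
top pale 1657 [ 485.1 -132.     5. ] [ 469.4 -128.5] deg 176.8 z [ 0.4 13.2]
scene blue 218 [ 432.  -126.4   21.6] [ 417.2 -123.5] deg -4.8 z [16. 25.]
scene pale 979 [ 490.1 -135.5    5.1] [ 466.8 -127.6] deg -2.2 z [ 2.  12.4]
```

View pics/c4.png

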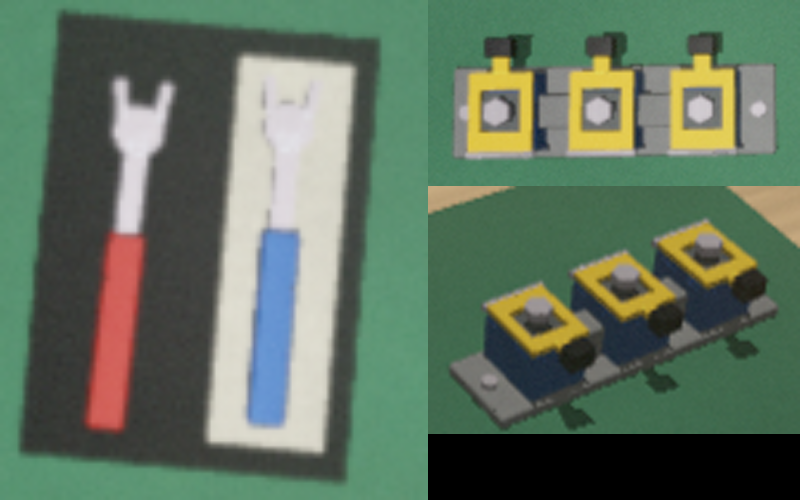

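The blue spanner lies on the strip, parallel to the red one with its jaw the same way, within about 2.5 mm of the strip's line. The bolt heads are at top px (131,261), (169,261), (207,261) and scene px (375,143), (348,154), (320,164). I'll triangulate those.

```bash
python3 - <<'E'
from h import *
np.set_printoptions(precision=1,suppress=True)
t,s=load("top0.npz"),load("scene0.npz")
for a,b in(((207.2,260.6),(320.5,164.4)),((168.8,261.2),(348.2,153.7)),((131,261.4),(375.3,143.4))):
    # depth patch too
    W=cloud(t)[int(a[1])-1:int(a[1])+2,int(a[0])-1:int(a[0])+2].reshape(-1,3)
    print(tri(t,a,s,b),atz(t,*a,80),"depth",np.nanmedian(W,0))
E
python3 go.py 509.5 125 100 92.5
```

```text
(array([504.1, 126.5,  78.5]), np.float64(0.304707772746393)) [504.2 126.4  80. ] depth [505.5 126.9  80.6]
(array([499.9, 215.8,  78. ]), np.float64(1.5776637204896464)) [500.3 216.1  80. ] depth [500.7 217.1  81.9]
(array([497.4, 304.6,  79.1]), np.float64(0.13344509811530017)) [497.4 304.4  80. ] depth [498.3 304.7  80.9]
t 9.00 tcp [506.7 106.1 142.3] yaw_y 92.9 F [ 0.47 -0.19  0.74] open 0.1 q [ 0.12  0.3   1.73  0.    1.11 -1.5 ]
[-0.0037  0.0187  0.0423] roll 0.4 dist 46
```

Emit:
carry_out(targets="0.001 0.02 0 0; 0.001 0.02 0.02 0; 0.001 0.02 0.04 0; 0.001 0.02 0.06 0; 0.001 0.02 0.064 0")

```text
t: 9.5
tcp_pos: [501.6, 120.1, 75.9]
orientation: [[-0.999, -0.044, -0.004], [-0.044, 0.999, -0.001], [0.004, -0.001, -1.0]]
force: [-0.7, -0.3, -1.2]
opening: 0.2
```

Emit:
carry_out(targets="0 0 0.001 0; 0 0 0.002 0; 0 0 0.003 0; 0 0 0.004 0; 0 0 0.005 0")

```text
t: 10.0
tcp_pos: [504.1, 121.1, 73.1]
orientation: [[-0.999, -0.044, 0.001], [-0.044, 0.999, 0.0], [-0.001, 0.0, -1.0]]
force: [0.5, 0.1, 0.6]
opening: -0.0
```

```bash
python3 go.py 504.5 126.5 68 92.5; python3 - <<'E'
from station import *
from h import *
s=capture("scene");W=cloud(s)
p=observe()["tcp_pos"]
m=(abs(W[...,0]-p[0])<20)&(abs(W[...,1]-p[1])<15)&(W[...,2]>60)&(W[...,2]<140)
v,u=np.where(m); i=np.argsort(v)
g=s["pixels"][110:180,285:360]; cv2.imwrite("pics/c5.png",cv2.resize(g,None,fx=7,fy=7,interpolation=2))
col=slice(318,323)
for r in range(135,170): print(r,np.round(np.nanmedian(W[r,col],0),0),s["pixels"][r,col].mean(0).round())
E
```

```text
t 10.00 tcp [504.1 121.1  73.1] yaw_y 92.5 F [0.46 0.1  0.55] open -0.0 q [ 0.15  0.39  1.81 -0.    0.94 -1.46]
[-0.0007  0.0054  0.0051] roll 0.0 dist 7
135 [523. 105. 189.] [32. 37. 40.]
136 [523. 105. 185.] [31. 37. 39.]
137 [521. 104. 182.] [34. 38. 40.]
138 [525. 105. 180.] [31. 36. 39.]
139 [521. 105. 175.] [31. 36. 38.]
140 [521. 106. 172.] [28. 34. 36.]
141 [519. 109. 168.] [30. 35. 38.]
142 [520. 108. 165.] [29. 35. 37.]
143 [521. 105. 163.] [31. 36. 38.]
144 [519. 109. 159.] [30. 37. 38.]
145 [519. 108. 155.] [29. 34. 37.]
146 [520. 109. 154.] [30. 35. 36.]
147 [516. 111. 149.] [30. 34. 36.]
148 [515. 111. 145.] [30. 34. 36.]
149 [515. 112. 141.] [29. 34. 35.]
150 [517. 111. 139.] [28. 33. 35.]
151 [515. 114. 134.] [30. 34. 34.]
152 [515. 114. 130.] [31. 35. 37.]
153 [516. 114. 127.] [40. 44. 45.]
154 [515. 114. 122.] [50. 54. 55.]
155 [511. 115. 117.] [55. 58. 59.]
156 [513. 116. 115.] [53. 57. 58.]
157 [513. 116. 111.] [56. 60. 61.]
158 [513. 114. 111.] [56. 60. 60.]
159 [514. 115. 108.] [55. 59. 59.]
160 [516. 116. 104.] [57. 61. 60.]
161 [515. 115. 101.] [57. 61. 61.]
162 [514. 117.  96.] [58. 62. 62.]
163 [514. 115.  94.] [66. 68. 69.]
164 [512. 118.  88.] [75. 77. 79.]
165 [504. 124.  80.] [80. 81. 85.]
166 [509. 120.  79.] [82. 83. 87.]
167 [511. 121.  76.] [80. 80. 84.]
168 [511. 121.  74.] [74. 75. 78.]
169 [506. 124.  66.] [55. 57. 58.]
```

Emit:
carry_out(targets="-0.001 0.005 0 0; -0.001 0.005 0.001 0; -0.001 0.005 0.002 0; -0.001 0.005 0.003 0; -0.001 0.005 0.004 0")

```text
t: 10.55
tcp_pos: [504.4, 126.1, 68.5]
orientation: [[-0.999, -0.044, -0.0], [-0.044, 0.999, -0.0], [0.0, -0.0, -1.0]]
force: [-0.1, -0.7, -0.5]
opening: -0.2
```

Emit:
carry_out(targets="0 0 0.0005 0; 0 0 0.001 0; 0 0 0.0015 0; 0 0 0.002 0; 0 0 0.002 0")

```text
t: 11.05
tcp_pos: [504.5, 126.0, 67.0]
orientation: [[-0.999, -0.044, 0.0], [-0.044, 0.999, -0.0], [-0.0, -0.0, -1.0]]
force: [-0.8, 0.2, 4.8]
opening: 0.3
```

Emit:
carry_out(targets="0 0 0.0005 0; 0 0 0.001 0; 0 0 0.0015 0; 0 0 0.0015 0; 0 0 0.0015 0")

```text
t: 11.55
tcp_pos: [504.5, 126.1, 66.9]
orientation: [[-0.999, -0.044, 0.001], [-0.044, 0.999, 0.0], [-0.001, 0.0, -1.0]]
force: [-4.5, -1.3, 16.3]
opening: 0.1
```

Bolt 1 did not move (z steady at 67 under 5 to 16 N), so it is tight. Next is bolt 2, with a smaller press.

Emit:
carry_out(targets="0 0 -0.02 0; 0 0.02 -0.02 0; 0 0.05 -0.02 0; 0 0.08 -0.02 0; 0 0.0896 -0.02 0")

```text
t: 12.05
tcp_pos: [500.7, 218.0, 85.2]
orientation: [[-0.999, -0.046, 0.001], [-0.046, 0.999, 0.001], [-0.001, 0.001, -1.0]]
force: [-1.1, -1.2, -0.6]
opening: 0.4
```

Emit:
carry_out(targets="0 0 0 0; 0 0 0.004 0; 0 0 0.008 0; 0 0 0.012 0; 0 0 0.014 0")

```text
t: 12.55
tcp_pos: [500.1, 214.7, 70.4]
orientation: [[-0.999, -0.043, -0.001], [-0.043, 0.999, -0.001], [0.001, -0.0, -1.0]]
force: [-0.1, -0.1, -0.8]
opening: -0.0
```

Emit:
carry_out(targets="0 0 0.001 0; 0 0 0.002 0; 0 0 0.003 0; 0 0 0.004 0; 0 0 0.0045 0")

```text
t: 13.05
tcp_pos: [500.7, 215.6, 67.0]
orientation: [[-0.999, -0.044, 0.0], [-0.044, 0.999, -0.0], [-0.0, -0.0, -1.0]]
force: [-1.1, 0.0, 6.6]
opening: 0.2
```

Bolt 2 holds at z 67 under 6.6 N, so it is tight too. Next is bolt 3.

Emit:
carry_out(targets="0 0 -0.02 0; 0 0.02 -0.02 0; 0 0.05 -0.02 0; 0 0.08 -0.02 0; 0.001 0.0896 -0.02 0")

```text
t: 13.55
tcp_pos: [496.0, 307.8, 86.9]
orientation: [[-0.999, -0.046, 0.001], [-0.046, 0.999, 0.002], [-0.002, 0.002, -1.0]]
force: [-0.4, -0.4, 1.1]
opening: -0.5
```

Emit:
carry_out(targets="0 0 0 0; 0 0 0.004 0; 0 0 0.008 0; 0 0 0.012 0; 0 0 0.015 0")

```text
t: 14.05
tcp_pos: [495.4, 304.1, 71.0]
orientation: [[-0.999, -0.043, -0.001], [-0.043, 0.999, -0.001], [0.001, -0.001, -1.0]]
force: [-0.5, -0.7, 0.2]
opening: -0.1
```

Emit:
carry_out(targets="0 0 0.001 0; 0 0 0.002 0; 0 0 0.003 0; 0 0 0.004 0; 0 0 0.0045 0")

```text
t: 14.55
tcp_pos: [495.6, 305.1, 67.2]
orientation: [[-0.999, -0.044, 0.0], [-0.044, 0.999, 0.0], [-0.0, 0.0, -1.0]]
force: [-0.9, -0.3, 2.1]
opening: -0.0
```

Emit:
carry_out(targets="0 0 0.001 0; 0 0 0.002 0; 0 0 0.003 0; 0 0 0.003 0; 0 0 0.003 0")

```text
t: 15.05
tcp_pos: [495.6, 305.1, 64.1]
orientation: [[-0.999, -0.044, 0.0], [-0.044, 0.999, 0.0], [-0.0, 0.0, -1.0]]
force: [0.4, -0.8, 0.8]
opening: 0.2
```

Bolt 3 is giving way. I'll follow it to its stop.

Emit:
carry_out(targets="0 0 0.001 0; 0 0 0.002 0; 0 0 0.003 0; 0 0 0.004 0; 0 0 0.0045 0")

```text
t: 15.55
tcp_pos: [495.6, 305.1, 59.5]
orientation: [[-0.999, -0.044, 0.0], [-0.044, 0.999, 0.0], [-0.0, 0.0, -1.0]]
force: [-0.4, -0.3, 1.7]
opening: 0.1
```

Emit:
carry_out(targets="0 0 0.0004 0; 0 0 0.0008 0; 0 0 0.0012 0; 0 0 0.0012 0; 0 0 0.0012 0")

```text
t: 16.05
tcp_pos: [495.6, 305.2, 59.0]
orientation: [[-0.999, -0.044, 0.0], [-0.044, 0.999, 0.0], [-0.0, 0.0, -1.0]]
force: [-1.4, 0.1, 6.2]
opening: -0.1
```

Bolt 3 dropped 8 mm and stopped, so it is the loose one. I'll rise and locate grip 3.

Emit:
carry_out(targets="0 0 -0.02 0; 0 0 -0.05 0; -0.02 0 -0.07 0; -0.04 0 -0.07 0; -0.06 0.002 -0.07 0", jaw=0.5)

```text
t: 16.55
tcp_pos: [556.3, 309.9, 129.4]
orientation: [[-0.999, -0.044, 0.001], [-0.044, 0.999, 0.001], [-0.002, 0.001, -1.0]]
force: [-0.4, 0.7, 0.0]
opening: 42.8
```

```bash
python3 - <<'E'
from h import *
t,s=load("top0.npz"),load("scene0.npz")
for n,k in(("top",t),("scene",s)):
    W=cloud(k);dark=k["pixels"].max(2)<70
    m=dark&(abs(W[...,0]-556)<22)&(abs(W[...,1]-307)<20)&(W[...,2]>50)&(W[...,2]<90)
    v,u=np.where(m); P=W[m]; print(n,len(P),"px",u.mean(),v.mean(),np.percentile(P,[5,50,95],axis=0).round(1).tolist())
print(atz(t,132.1,237.3,77),tri(t,(132.1,237.3),s,(388.2,156.6)))
E
python3 go.py 554.4 307.5 100 92.5
```

```text
top 70 px 132.14285714285714 237.24285714285713 [[547.2, 297.1, 66.7], [554.4, 305.4, 77.2], [561.4, 317.2, 81.3]]
scene 89 px 388.0561797752809 157.07865168539325 [[544.1, 295.4, 61.2], [556.3, 303.6, 73.6], [561.2, 319.6, 79.7]]
[553.86028979 305.95982822  77.        ] (array([553.72274678, 306.78248324,  72.42491442]), np.float64(1.1805646784237145))
t 16.55 tcp [556.3 309.9 129.4] yaw_y 92.5 F [-0.44  0.73  0.01] open 42.8 q [ 0.44  0.46  1.49 -0.    1.19 -1.17]
[ 0.002  -0.0023  0.0294] roll 0.0 dist 30
```

Emit:
carry_out(targets="0.002 -0.003 0.02 0; 0.002 -0.003 0.04 0; 0.002 -0.003 0.06 0; 0.002 -0.003 0.08 0; 0.002 -0.003 0.093 0")

```text
t: 17.05
tcp_pos: [552.3, 306.1, 33.4]
orientation: [[-0.999, -0.044, -0.003], [-0.044, 0.999, -0.001], [0.003, -0.001, -1.0]]
force: [0.5, -0.1, -0.3]
opening: 42.7
```

```bash
python3 go.py 554.2 306.7 36 92.5; python3 - <<'E'
from station import *
from h import *
s=capture("scene");t=capture("top")
a=cv2.resize(s["pixels"][80:200,320:440],(480,480),interpolation=2);b=cv2.resize(t["pixels"][200:290,100:190],(300,300),interpolation=2)
cv2.imwrite("pics/c6.png",np.hstack([a,cv2.copyMakeBorder(b,0,180,0,0,0)]))
E
```

```text
t 17.05 tcp [552.3 306.1  33.4] yaw_y 92.5 F [ 0.47 -0.05 -0.25] open 42.7 q [ 0.44  0.56  1.6   0.    0.99 -1.18]
[-0.0019  0.0005 -0.0026] roll 0.0 dist 3
```

View pics/c6.png

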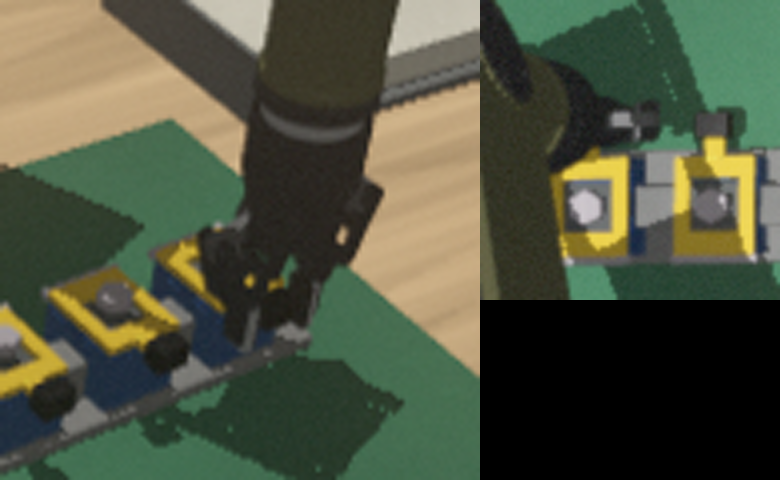

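The fingers straddle grip 3. In the scene crop they are at (240,320) and (305,300) with the grip between. I'll close on it, then lift along the hinge arc.

Emit:
carry_out(targets="0 0 0 0; 0 0 0 0; 0 0 0 0; 0 0 0 0; 0 0 0 0", jaw=0, newtons=35)

```text
t: 17.65
tcp_pos: [553.6, 309.1, 36.5]
orientation: [[-0.999, -0.044, 0.001], [-0.044, 0.999, 0.004], [-0.001, 0.004, -1.0]]
force: [-1.2, 6.6, -2.7]
opening: 23.6
```

Emit:
carry_out(targets="0 0 -0.003 0; 0.0005 0 -0.0075 0; 0.001 0 -0.012 0; 0.002 0 -0.0155 0; 0.0027 0 -0.0186 0")

```text
t: 18.15
tcp_pos: [550.8, 309.0, 55.0]
orientation: [[-0.999, -0.044, 0.001], [-0.044, 0.999, 0.004], [-0.001, 0.004, -1.0]]
force: [-2.1, 6.5, -5.3]
opening: 23.4
```

Gripped at 23.5 mm. Side force is about 6.5 N, so I'll ease 2 mm in y and keep lifting.

Emit:
carry_out(targets="0.0015 0.001 -0.005 0; 0.0035 0.002 -0.0105 0; 0.006 0.002 -0.0165 0; 0.0085 0.002 -0.0215 0; 0.0108 0.002 -0.026 0")

```text
t: 18.65
tcp_pos: [539.9, 308.5, 80.7]
orientation: [[-0.999, -0.044, 0.001], [-0.044, 0.999, 0.001], [-0.001, 0.001, -1.0]]
force: [0.5, 4.8, -6.2]
opening: 23.2
```

Emit:
carry_out(targets="0.0028 0 -0.0048 0; 0.006 0 -0.0095 0; 0.01 0 -0.0142 0; 0.0138 0 -0.0182 0; 0.018 0 -0.0217 0")

```text
t: 19.15
tcp_pos: [522.6, 307.8, 102.4]
orientation: [[-0.999, -0.044, 0.002], [-0.044, 0.999, 0.001], [-0.002, 0.001, -1.0]]
force: [1.1, 5.9, -4.5]
opening: 23.1
```

```bash
python3 go.py; python3 - <<'E'
from station import *
from h import *
s=capture("scene");t=capture("top")
a=cv2.resize(s["pixels"][60:200,300:440],(480,480),interpolation=2);b=cv2.resize(t["pixels"][200:290,100:220],(320,240),interpolation=2)
cv2.imwrite("pics/c7.png",np.hstack([a,cv2.copyMakeBorder(b,0,240,0,0,0)]))
E
```

```text
t 19.15 tcp [522.6 307.8 102.4] yaw_y 92.5 F [ 1.1   5.93 -4.54] open 23.1 q [ 0.46  0.45  1.59  0.    1.1  -1.15]
```

View pics/c7.png

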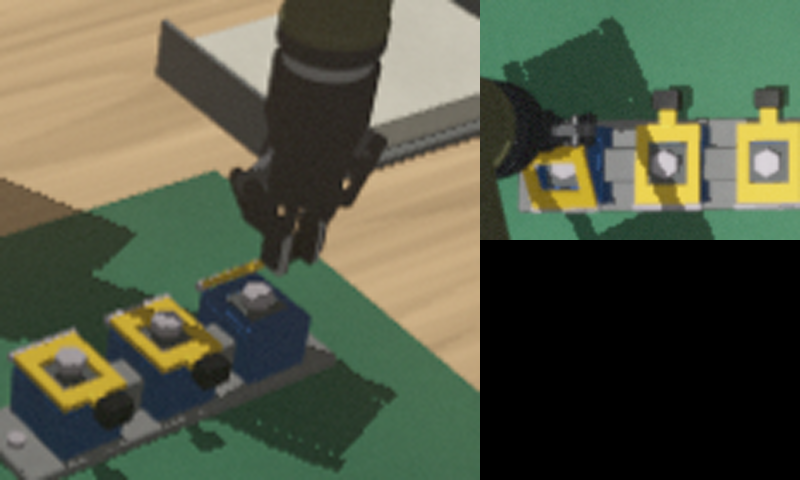

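Cap 3 is up at about 0.8 rad and caps 1 and 2 are shut. I'll add a little margin, let it settle and measure the angle.

Emit:
carry_out(targets="0.003 0 -0.0025 0; 0.006 0 -0.005 0; 0.009 0 -0.007 0; 0.0112 0 -0.0086 0; 0.0112 0 -0.0086 0")

```text
t: 19.75
tcp_pos: [511.8, 307.3, 111.1]
orientation: [[-0.999, -0.044, 0.002], [-0.044, 0.999, 0.001], [-0.002, 0.001, -1.0]]
force: [1.2, 5.5, -3.3]
opening: 23.1
```

Emit:
carry_out(targets="0 0 0 0; 0 0 0 0; 0 0 0 0; 0 0 0 0; 0 0 0 0")

```text
t: 20.25
tcp_pos: [511.9, 307.3, 110.9]
orientation: [[-0.999, -0.044, 0.002], [-0.044, 0.999, 0.001], [-0.002, 0.001, -1.0]]
force: [2.1, 5.4, -3.9]
opening: 23.3
```

```bash
python3 go.py; python3 - <<'E'
from station import *
from h import *
np.set_printoptions(precision=2,suppress=True)
s=capture("scene");t=capture("top")
for n,k in(("top",t),("scene",s)):
  W=cloud(k)
  for b,a,ce in blobs(masks(k)["yellow"],25):
    P=W[b];P=P[~np.isnan(P[:,0])]
    if len(P)<15: continue
    q=np.median(P,0)
    if not(400<q[0]<600 and 80<q[1]<360): continue
    A=np.c_[P[:,:2]-q[:2],np.ones(len(P))]; g=np.linalg.lstsq(A,P[:,2],rcond=None)[0]
    print(n,a,q,"slope dz/dx atan",np.arctan(g[0]),"zmax",np.percentile(P[:,2],97))
  for nm,col in(("blue",(330,-180)),):
    for b,a,ce in blobs(masks(k)["blue"],60):
      P=W[b];P=P[~np.isnan(P[:,0])]
      if len(P)>20 and abs(np.median(P[:,1])+126)<30: print(n,"spanner handle",np.median(P,0))
E
```

```text
t 20.25 tcp [511.9 307.3 110.9] yaw_y 92.5 F [ 2.12  5.43 -3.91] open 23.3 q [ 0.47  0.43  1.6   0.    1.1  -1.15]
top 441 [504.91 216.79  66.72] slope dz/dx atan -0.0055854886390212495 zmax 70.99986994344705
top 393 [507.41 127.18  66.92] slope dz/dx atan 0.00915113208303 zmax 71.57993151228843
top 247 [472.42 297.02  82.66] slope dz/dx atan 0.9287125270281276 zmax 119.07767716720295
top spanner handle [ 432.29 -123.72   21.72]
scene 29 [472.01 292.2   80.38] slope dz/dx atan 0.9482702247551416 zmax 121.035385439341
scene 30 [468.68 240.9   66.49] slope dz/dx atan 0.22269551554506706 zmax 70.21654939242828
scene 187 [515.66 205.21  66.37] slope dz/dx atan 0.023241546512944973 zmax 69.5786612901079
scene 262 [508.08 124.33  66.49] slope dz/dx atan 0.15578872693225007 zmax 70.09339626066723
scene spanner handle [ 434.05 -126.1    21.89]
```

Both views put cap 3 at about 0.94 rad. Caps 1 and 2 are flat, the spanner is still on the strip, and the arm is still. I'll hand in now.

```bash
python3 -c "
from station import *
print(finish_job())"
```

```text
the job is handed in; nothing more can be done
None
```

The job is done and handed in at about 20 s of the 54 s limit, but no verdict was reported.

- **Spanner:** the larger blue spanner lies flat on the pale strip and is released. It is along the strip, pointing the same way as the red one, about 2.5 mm off the strip's centre line.
- **Bolts:** bolt 1 held under 5 to 16 N, which is more than a light tap. Bolt 2 held under 6.6 N. Bolt 3 slid 8 mm down to its stop, so it is the loose one.
- **Cap:** I lifted cap 3 by its black grip and am still holding it, steady, with a small force on the wrist (about 5 N sideways). The two cameras gave 0.93 and 0.95 rad.
- **Left alone:** caps 1 and 2 read flat from above. I never went near the red spanner, jar, weight or book, but I made no final measurement of where they stand.

**What disagreed:** the fingertips really sit about 31 mm higher than the pose reading and the stated tip length imply. My first grasp therefore closed on air above the spanner without moving it. I corrected for this from the pictures, and contact at the bolt tops agreed with it. In the slanted scene view, the slope fits for the two shut caps were noisy, at up to 0.22 rad on a small patch. I relied on the top view there, which read within 0.01 rad of flat.

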